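# Rock the tilt gauge on its stud to the mark for the stone in use

### The job

The tilt gauge lies leaning on the steel stud of the wood offcut. See which sharpening stone lies on the green pad of the stone board: take hold of the gauge and gently rock it on its stud, never lifting it off, until its swinging red pointer settles on the white mark if the white stone lies there, or on the black mark if the dark stone lies there. Finish while still holding the gauge steady like that, its base pressing lightly on the stud; leave the stones, loupe and graver alone.

Things in the scene. Friction and masses are not known exactly. Their poses are not given: they have to be found in the camera images.
- gauge: Loose tilt gauge, 0.25-0.5 kg, 46 (x) x 92 (y) x 167 (z) mm: base bar, blue dial facing its -x, grip stem on top. Origin: underside centre of the two 4 mm lips that straddle the stud (3.5 mm play each side). z runs up the stem, y to the left as one faces the dial. It starts leaning about 0.43 rad to the left (negative roll), bar's left end on the offcut, and falls back there if let go.
- gauge_grip (a point): Centre of the black grip stem (22 x 22 mm square, 46 mm long, axis along gauge z; 144 mm from the gauge's origin). The stem is free on all sides; 23 mm of it lies above and below this point, and below it comes a 44 mm (y) wide shoulder. Axes as the gauge.
- gauge_foot (a point): Underside of the base bar, at its middle, 4 mm up gauge z from the origin: it rests on the stud's top.
- gauge_pivot (a point): Pivot of the pointer, 102 mm up gauge z, in front of the dial plate.
- pointer_tip (a point): Lower tip of the red pointer, 75 mm from the pivot. The pointer is a damped pendulum that always hangs straight down and settles in about 1 s; tipping the gauge moves the dial past it: with the gauge leaning to the left (as one faces the dial) the tip stands at the left of the dial.
- pointer (a joint): Angle of the pointer in the gauge about the gauge's x, rad: 0 along -z of the gauge, positive when the tip is at the gauge's +y (left) side. Gauge roll of +a (top to the right) makes it -a.
- dial_ring (a joint): Angle of the stiff ring that carries the marks, rad, same sense as the pointer, set between -0.08 and 0.08 and not moving by itself. White mark stands at ring + 0.2 and black mark at ring - 0.2, in the same sense as the pointer.
- mark_white (a point): Centre of the white mark (7 mm wide along the arc, 15 mm long), left of the dial's middle, 75 mm from the pivot: the pointer is on it when its tip lies before it.
- mark_dark (a point): Centre of the black mark (same size), right of the dial's middle.
- offcut: Fixed pale wood offcut 76 (x) x 150 (y) mm; left shoulder 36 mm high, right one 39 mm (from 17 mm right of the middle). Turned 0.65 to 1.15 rad clockwise from above, so that the dial faces to the robot's left and the gauge at first leans away from the robot. Origin under its centre.
- stud: Fixed steel stud on the offcut: a 9 mm wide, 58 mm long ridge along the offcut's x with round top (radius 4.5 mm).
- stud_top (a point): Middle of the stud's top line, 56 mm above the bench: the line (along the offcut's x) about which the gauge rocks.
- stone_board: Fixed wooden board 150 (x) x 66 (y) x 8 mm with two pads 62 x 56 x 3 mm. Origin under its centre.
- green_pad (a point): Top centre of the green pad (near end of the board).
- grey_pad (a point): Top centre of the grey pad (far end).
- white_stone: Pale beige-white slip stone 22 x 42 x 13 mm, origin under its centre, on one of the pads.
- dark_stone: Dark blue-grey slip stone 28 x 50 x 15 mm, origin under its centre, on the other pad.
- loupe_b: Black loupe, 34 mm, standing behind the work; bystander.
- graver: Graver with brown handle, 24 x 145 x 26 mm, lying to the left; bystander.
Mind the look-alikes: they are no part of the job. What is shaped like the dark_stone but orange is not meant.

How it is judged:
By the outcome, as a careful person would: the job done as asked, in the order asked, and still so for the second after the job is handed in, while the arm keeps its last pose, push and grip.
It also fails if it takes over 43 s, if anything falls off the work surface, if the arm or the gripper's body presses on something with over 40 N, if the wrist force passes 120 N, or if a joint passes its speed limit or range.

### The arm

A 7-joint arm with a two-finger parallel gripper is mounted at the origin on a cart in front of the work surface, level with it; the furniture and walls round the work are solid. World frame = base frame: x ahead of the robot, y to its left, z up, the work surface at z = 0. Lengths are in m, angles in rad, forces in N, time in s.
With the tool pointing down it reaches from about 0.4 to 0.85 m from the base axis. Payload 10.4 kg.
Tool frame: the origin (TCP) lies midway between the tips of the shut fingers; the grasp point (between the pads) lies 19 mm behind it; z points along the fingers, x is the direction in which the jaws open and shut, and the axes are right-handed (so a half turn about z gives the same grasp; the last joint's range is limited). The gripper opens to 85 mm and grips with 20 to 120 N. Pads are 22 mm wide; open, the fingers measure 114 mm over their backs; the gripper's body (76 mm by 85 mm) begins 54 mm behind the grasp point. The pads swing forward as they close: fully open they stand 13 mm farther back than shut.
Start: joints at [-1.267, 0.332, -0.065, 1.46, 0.022, 1.35, -0.088], TCP at [0.201, 0.592, 0.231] pointing down, gripper open.
Joint ranges: [-2.6, 2.6], [-0.5, 2.12], [-1.47, 1.34], [0.16, 2.42], [-1.27, 4.41], [0.06, 2.06], [-2.6, 2.6]. Speed limits (rad/s): [2.22, 2.22, 2.79, 2.79, 3.14, 3.14, 3.14].

### API

Orientations are given as a unit quaternion [x, y, z, w].
In Python, from workcell import manip, cams gives the robot as it stands.
- The arm moves only by the tool move_arm, never from a script. Its argument "moves" is a list of rows, each a list of 7 numbers: the turn, a rotation vector about the tool's x, y, z in degrees, then the shift along the tool's x, y, z in m, then the finger opening in m, from 0 to 0.0854. A call has 1 to 10 rows; each row is the pose to reach, as a shift and turn from the pose commanded when the call began, along the tool's axes at that moment; what a row does not reach only later rows make up. A row lasts 1/10 s, in which the tool goes at most 50 mm and 8.59 degrees, less where a joint would pass 70% of its speed; a pose out of reach is approached as far as the arm can. A call with a gripper value outside its range is refused whole. The fingers move at their own pace and stop on an object; "grip_force" is the grip in N (left out, the last holds). Time passes only in rows, so rows that repeat a pose let the fingers close. It gives the time, the measured TCP pose, the force and the opening at its end, in the units of the state.
- manip.get_obs(): the state, without advancing time (a new reading comes with each control period).
- cams.camera(name): name is "scene" or "top" or "wrist"; returns the picture (384x512x3 uint8, red, green, blue); there is no depth.
- cams.camera_params(name): a dict with "fx", "fy", "cx", "cy" (pixels), "xyz" and "rotation" of the camera in the world. Camera axes: x right, y up, looking along -z (the intrinsics and any distortion apply to the point x, -y, -z); pixel columns grow to the right and rows downward; lengths in m; the calibration is good to about 2 mm. A picture is of the moment at which its call begins: read the wrist's pose just before it. camera_params takes no time and is no camera call; for the wrist camera it gives the pose at the moment of the call.
- manip.hand_in(): hands the job in, once; it reports no verdict.
The state is a dict: "clock": time; "joint_pos": joint angles; "joint_velocities": joint speeds; "tau": joint torques, N m; "position": TCP position; "ee_rot": TCP orientation; "ft_force": force on the tool from outside, world axes, zero at the start; "torque": the same for the moment, N m; "grip_width": opening from 0.0 (shut) to 1.0 (fully open).
Only numpy, scipy, OpenCV 4.12 (cv2) and the standard library are available. Lean on these libraries where they do the work, as an engineer would, in place of code of your own. Each camera call takes 0.05 s, during which the arm holds its last target. There are 200 camera calls.

## Working session

There is one attempt and no reset: what is moved stays moved. The work goes in short steps, Python scripts to look and compute and a tool call to move; the robot and the scene stay as the last step left them, time stands still between calls to the robot, and variables do not carry over. Pictures are saved under pics/ and viewed, about 8 in all and at most 12, crops included, and the job is handed in when it is done.

Besides the shell and the picture viewer there is one more tool, called after "Emit:" as name(argument=value, ...) on one line, values as JSON. move_arm: Moves the arm, as the interface text tells. Its arguments: {"type":"object","properties":{"moves":{"type":"array","items":{"type":"array","items":{"type":"number"}}},"grip_force":{"type":"number"}},"required":["moves"]}

```bash
mkdir -p pics; ls; cat > h.py <<'E'
import numpy as np, cv2
from workcell import manip, cams
from scipy.spatial.transform import Rotation as R
np.set_printoptions(precision=4,suppress=True)
def save(n,f,crop=None,s=1):
    im=cams.camera(n); cv2.imwrite('pics/raw_'+f,im[...,::-1])
    if crop: im=im[crop[1]:crop[3],crop[0]:crop[2]]
    cv2.imwrite('pics/'+f,cv2.resize(im[...,::-1],None,fx=s,fy=s,interpolation=cv2.INTER_CUBIC)); return im
def ray(p,u,v):
    Rm=np.array(p['rotation']); 
    if Rm.shape!=(3,3): Rm=R.from_quat(Rm).as_matrix()
    return np.array(p['xyz']), Rm@np.array([(u-p['cx'])/p['fx'],-(v-p['cy'])/p['fy'],-1])
def onz(p,u,v,z):
    o,d=ray(p,u,v); return o+d*(z-o[2])/d[2]
def tri(pa,a,pb,b):
    (o,d),(q,e)=ray(pa,*a),ray(pb,*b); s=np.linalg.lstsq(np.c_[d,-e],q-o,rcond=None)[0]
    A,B=o+d*s[0],q+e*s[1]; return (A+B)/2,np.linalg.norm(A-B)
def proj(p,X):
    Rm=np.array(p['rotation']); 
    if Rm.shape!=(3,3): Rm=R.from_quat(Rm).as_matrix()
    c=Rm.T@(np.array(X)-p['xyz']); return np.array([p['cx']+p['fx']*c[0]/-c[2],p['cy']-p['fy']*c[1]/-c[2]])
E
python3 - <<'E'
from h import *
a=save('scene','a.png');b=save('top','b.png')
cv2.imwrite('pics/ab.png',cv2.resize(np.vstack([cv2.imread('pics/a.png'),cv2.imread('pics/b.png')]),(400,600)))
for n in('scene','top','wrist'):print(n,cams.camera_params(n))
print(manip.get_obs())
E
```

```text
pics
scene {'fx': 358.0209991988904, 'fy': 358.0209991988904, 'cx': 255.00774037156367, 'cy': 197.7168570569836, 'xyz': array([ 1.0523, -0.4269,  0.9465]), 'rotation': array([0.2893, 0.1455, 0.4293, 0.8431])}
top {'fx': 462.4346320575425, 'fy': 462.4346320575425, 'cx': 255.09739495530573, 'cy': 186.0418561428527, 'xyz': array([ 0.4231, -0.0229,  1.322 ]), 'rotation': array([ 0.0419, -0.0444, -0.6961,  0.7154])}
wrist {'fx': 335.0052175422758, 'fy': 335.0052175422758, 'cx': 254.37949535246233, 'cy': 189.83864202989074, 'xyz': array([0.1249, 0.6172, 0.3741]), 'rotation': array([-0.1285, -0.0917,  0.5755,  0.8024])}
{'clock': 0.1, 'joint_pos': array([-1.2666,  0.3328, -0.0647,  1.4608,  0.0216,  1.3499, -0.0885]), 'joint_velocities': array([-0.0002, -0.0006,  0.0003, -0.003 ,  0.0007, -0.001 , -0.0007]), 'tau': array([  0.0022, -62.6745,   0.0497, -39.2425,   0.0165,   0.0069,
        -0.    ]), 'position': array([0.2005, 0.5916, 0.2306]), 'ee_rot': array([ 0.8127,  0.5827, -0.0005,  0.0004]), 'ft_force': array([ 0.3119, -0.2008,  0.0336]), 'torque': array([ 0.0099,  0.0153, -0.0541]), 'grip_width': 1.0014921641904033}
```

View pics/a.png

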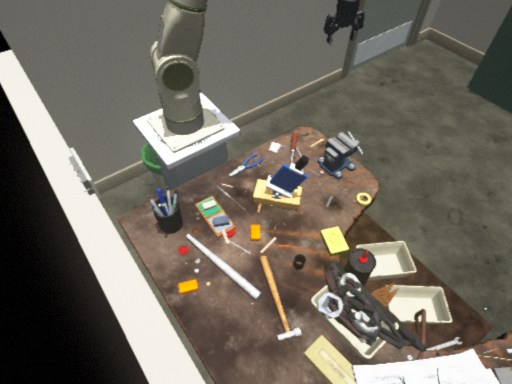

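View pics/b.png

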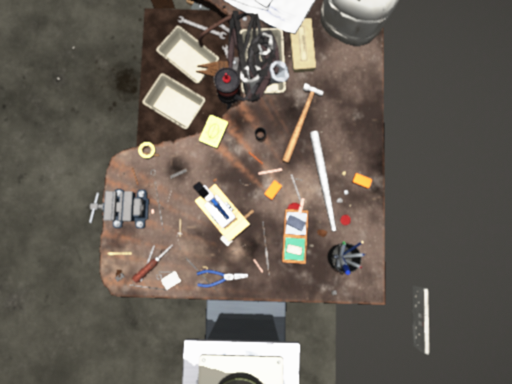

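The scene view shows the gauge (blue dial) at about (287,183), with the board at (215,215). The top view shows the gauge at (220,212) and the board at (295,235). Next I'll look at close crops of both.

```bash
python3 - <<'E'
import cv2,numpy as np
a=cv2.imread('pics/a.png');b=cv2.imread('pics/b.png')
f=lambda i,x,y,w,h:cv2.resize(i[y:y+h,x:x+w],(400,300),interpolation=cv2.INTER_CUBIC)
cv2.imwrite('pics/c.png',np.vstack([np.hstack([f(a,240,145,80,60),f(a,185,185,80,60)]),np.hstack([f(b,180,175,80,60),f(b,262,202,80,60)])]))
E
```

```text
(no output)
```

View pics/c.png

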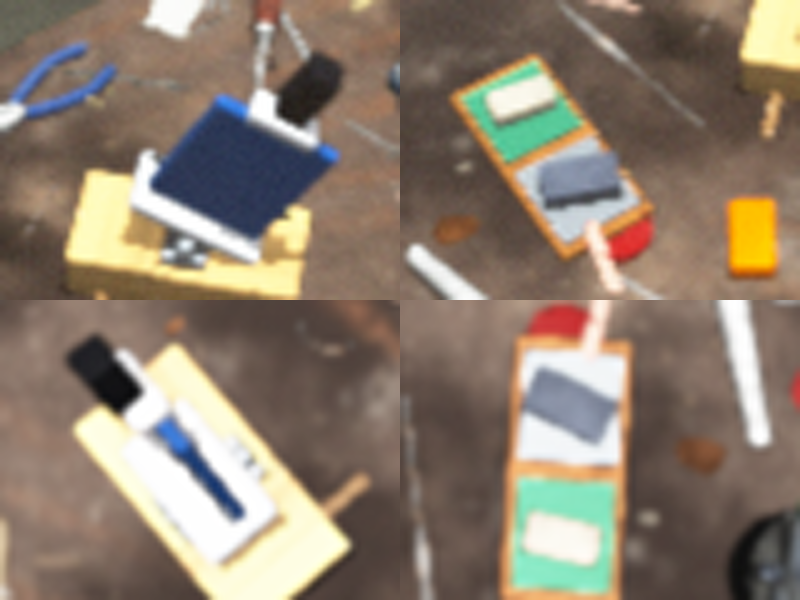

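```bash
python3 - <<'E'
from h import *
a=cv2.imread('pics/a.png');b=cv2.imread('pics/b.png')
pa,pb=cams.camera_params('scene'),cams.camera_params('top')
def dark(i,x,y,w,h):
    m=(i[y:y+h,x:x+w].max(2)<50).astype('uint8'); n,l,s,c=cv2.connectedComponentsWithStats(m); k=1+np.argmax(s[1:,4]); print(s[k]); return c[k]+[x,y]
ua,ub=dark(a,290,150,22,24),dark(b,190,180,20,20); print(ua,ub)
print('stem',tri(pa,ua,pb,ub))
for u,v in((195,200),(216,184),(250,224)): print('offcut',onz(pb,u,v,.036))
ob=manip.get_obs(); p=cams.camera_params('wrist'); T=R.from_quat(ob['ee_rot']); Rc=R.from_quat(p['rotation'])
print('cam in tool',T.inv().apply(p['xyz']-ob['position'])); print((T.inv()*Rc).as_matrix()); print(T.as_matrix())
im=save('wrist','w0.png')
E
```

```text
[ 6  8 11 11 67]
[ 4  3 14 14 97]
[300.6119 163.6866] [200.4227 189.5258]
stem (array([0.5499, 0.1094, 0.1789]), np.float64(0.003105494222896911))
offcut [0.537  0.1413 0.036 ]
offcut [0.5836 0.0844 0.036 ]
offcut [ 0.4745 -0.014   0.036 ]
cam in tool [-0.0002 -0.0798 -0.1436]
[[ 1.     -0.     -0.0006]
 [-0.0002 -0.9502 -0.3117]
 [-0.0006  0.3117 -0.9502]]
[[ 0.321   0.9471 -0.0004]
 [ 0.9471 -0.321  -0.0012]
 [-0.0013  0.     -1.    ]]
```

View pics/w0.png

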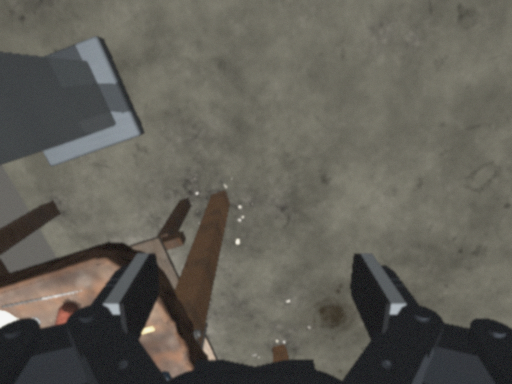

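The wrist view shows only the floor and the table edge, since the arm is parked to the left. Candidates for the gauge in the scene view: the blue dial on the offcut at (287,183), the blue pliers at (245,165), and the vise at (340,150). The gauge is the one on the offcut. The stone on the green pad is the white one (scene about (208,204), top about (294,249)), the dark stone is on grey, and the orange blocks are decoys. The target is therefore the white mark.

Next I plan a pose that looks at the dial from its front.

```bash
cat >> h.py <<'E'
a=0.85
GX=np.array([np.cos(a),-np.sin(a),0]);GY=np.array([np.sin(a),np.cos(a),0]);GZ=np.array([0,0,1.])
STUD=np.array([.506,.071,.056])
def gframe(roll): # gauge axes as columns
    return np.c_[GX,GY,GZ]@R.from_rotvec([roll,0,0]).as_matrix()
def tool_of(G): return np.c_[G[:,1],G[:,0],-G[:,2]]
def rel(pos,M,o=None,q=None):
    ob=manip.get_obs(); o=ob['position'] if o is None else o; T=R.from_quat(ob['ee_rot'])
    print('turn deg',np.degrees((T.inv()*R.from_matrix(M)).as_rotvec()),'shift',T.inv().apply(np.array(pos)-o))
E
python3 - <<'E'
from h import *
G=gframe(-.43); piv=STUD+G[:,2]*.098; print('gz',G[:,2],'piv',piv)
phi=np.radians(30); M=tool_of(gframe(0))@R.from_rotvec([-phi,0,0]).as_matrix(); print(M)
ax=M@[0,.3117,.9502]; print('axis',ax)
cam=piv-GZ*.03-ax*.28; pos=cam-M@[0,-.0798,-.1436]; print('cam',cam,'tcp',pos); rel(pos,M)
pb=cams.camera_params('top')
for u,v in((125,208),(150,268),(205,190)): print(onz(pb,u,v,.1))
E
```

```text
gz [0.3132 0.2751 0.909 ] piv [0.5367 0.098  0.1451]
[[ 0.7513  0.5716  0.33  ]
 [ 0.66   -0.6506 -0.3756]
 [ 0.      0.5    -0.866 ]]
axis [ 0.4917 -0.5597 -0.667 ]
cam [0.399  0.2547 0.3019] tcp [0.492  0.1488 0.2174]
turn deg [-29.2888  -7.7926  29.301 ] shift [-0.3259  0.4182  0.0137]
[0.5051 0.317  0.1   ]
[0.3506 0.2425 0.1   ]
[0.5587 0.1077 0.1   ]
```

Emit:
move_arm(moves=[[-29.3,-7.8,29.3,-0.16,0.21,-0.07,0.0854],[-29.3,-7.8,29.3,-0.16,0.21,-0.07,0.0854],[-29.3,-7.8,29.3,-0.16,0.21,-0.07,0.0854],[-29.3,-7.8,29.3,-0.16,0.21,-0.07,0.0854],[-29.3,-7.8,29.3,-0.16,0.21,-0.07,0.0854],[-29.3,-7.8,29.3,-0.326,0.418,-0.02,0.0854],[-29.3,-7.8,29.3,-0.326,0.418,-0.02,0.0854],[-29.3,-7.8,29.3,-0.326,0.418,-0.02,0.0854],[-29.3,-7.8,29.3,-0.326,0.418,-0.02,0.0854],[-29.3,-7.8,29.3,-0.326,0.418,-0.02,0.0854]])

```text
clock: 1.15
position: [0.4701, 0.1818, 0.2572]
ee_rot: [0.904, 0.341, 0.092, 0.242]
ft_force: [0.1, 0.7, 0.3]
grip_width: 0.997
```

```bash
python3 - <<'E'
from h import *
ob=manip.get_obs(); print(ob['clock'],ob['position'],R.from_quat(ob['ee_rot']).as_matrix(),ob['joint_pos'])
save('wrist','w1.png')
p=cams.camera_params('wrist');np.save('w1p.npy',p,allow_pickle=True);print(p)
E
```

```text
1.15 [0.4701 0.1818 0.2572] [[ 0.7512  0.5715  0.3302]
 [ 0.66   -0.6511 -0.3747]
 [ 0.0009  0.4995 -0.8663]] [-1.0806 -0.0018  0.2695  1.8889  0.5367  1.3414 -0.2386]
{'fx': 335.0052175422758, 'fy': 335.0052175422758, 'cx': 254.37949535246233, 'cy': 189.83864202989074, 'xyz': array([0.3817, 0.2797, 0.3409]), 'rotation': array([-0.3832, -0.142 ,  0.3178,  0.8556])}
```

View pics/w1.png

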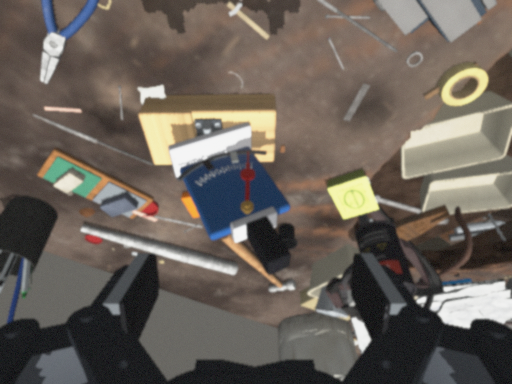

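```bash
python3 - <<'E'
import cv2
i=cv2.imread('pics/w1.png')[90:275,165:300]
cv2.imwrite('pics/w1c.png',cv2.resize(cv2.rotate(i,cv2.ROTATE_180),None,fx=3.2,fy=3.2,interpolation=cv2.INTER_CUBIC))
E
```

```text
(no output)
```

View pics/w1c.png

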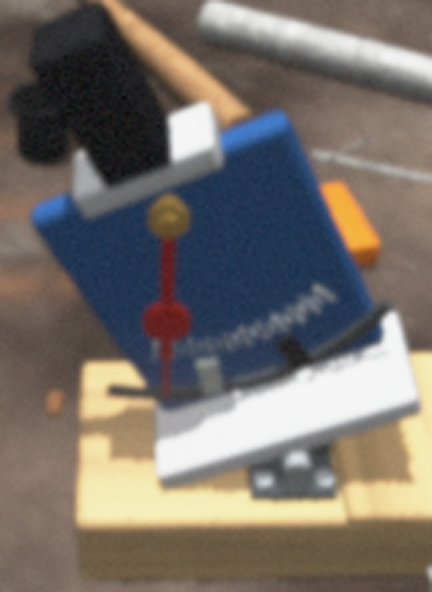

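```bash
python3 - <<'E'
from h import *
p=np.load('w1p.npy',allow_pickle=True).item()
raw=lambda x,y:(300-x/3.2-.5,275-y/3.2-.5)
for a_ in(.80,.85,.9):
    gx=np.array([np.cos(a_),-np.sin(a_),0]);gy=np.array([np.sin(a_),np.cos(a_),0])
    def pl(x,y,d):
        o,r=ray(p,*raw(x,y)); return o+r*((STUD-gx*d-o)@gx)/(r@gx)
    pts=[pl(*c,.014) for c in((168,216),(166,394),(207,377),(293,350))]
    an=[]
    for q in pts[1:]:
        w=q-pts[0]; an.append((np.arctan2(w@gy,-w[2]),np.linalg.norm(w)))
    print(a_,pts[0],np.array(an).round(4).tolist())
    ends=[pl(*c,.023) for c in((158,478),(416,404))]; e=ends[1]-ends[0]; print(' bar',ends,np.linalg.norm(e),'roll',np.arctan2(e[2],-e@gy))
    dt=[pl(*c,.014) for c in((38,215),(287,120))]; e=dt[1]-dt[0]; print(' dialtop',np.linalg.norm(e),np.arctan2(e[2],-e@gy))
# stem centre from wrist raw & top
print('stem top end & bottom', [raw(*c) for c in((72,35),(125,175))])
b=cams.camera_params('top'); 
print(tri(p,raw(100,92),b,(200.9,190)))
s=cams.camera_params('scene'); print(tri(p,raw(100,92),s,(301.5,163.7)))
E
```

```text
0.8 [0.5224 0.1065 0.1613] [[-0.0065, 0.071], [-0.2002, 0.0653], [-0.624, 0.0662]]
 bar [array([0.5179, 0.1146, 0.06  ]), array([0.461 , 0.0593, 0.0907])] 0.08502593863509068 roll 0.3696490702534385
 dialtop 0.06945375171269581 0.40520848819310146
0.85 [0.5236 0.1051 0.1598] [[-0.0065, 0.0715], [-0.2012, 0.0651], [-0.6365, 0.0648]]
 bar [array([0.5191, 0.1131, 0.0575]), array([0.4602, 0.0614, 0.0931])] 0.08602197611555884 roll 0.42646594310066505
 dialtop 0.07087424219832161 0.43683060584885164
0.9 [0.5247 0.1037 0.1584] [[-0.0065, 0.0721], [-0.2027, 0.0649], [-0.6507, 0.0635]]
 bar [array([0.5203, 0.1117, 0.0551]), array([0.4595, 0.0635, 0.0954])] 0.08742176859210786 roll 0.47960268572658127
 dialtop 0.07251527313075377 0.46661558164387484
stem top end & bottom [(277.0, 263.5625), (260.4375, 219.8125)]
(array([0.5473, 0.1072, 0.1903]), np.float64(0.0029419784154166417))
(array([0.553 , 0.1033, 0.1857]), np.float64(0.005886518258386807))
```

```bash
python3 - <<'E'
from h import *
p=np.load('w1p.npy',allow_pickle=True).item()
raw=lambda x,y:(300-x/3.2-.5,275-y/3.2-.5)
L=onz(p,*raw(79,520),.036); S=onz(p,*raw(347,522),.036);B=onz(p,*raw(80,575),0)
e=(L-S)[:2]; al=np.arctan2(e[0],e[1]); print(L,S,B,np.linalg.norm(e),'(92) yaw',al)
RL=onz(p,*raw(79,362),.036); print('back left',RL,np.linalg.norm(RL-L))
gx=np.array([np.cos(al),-np.sin(al),0]);gy=np.array([np.sin(al),np.cos(al),0])
for P,x,y in((L,-.038,.075),(S,-.038,-.017),(B,-.038,.075),(RL,.038,.075)): print('ctr',P-gx*x-gy*y)
b=cams.camera_params('top');im=cv2.imread('pics/b.png');hsv=cv2.cvtColor(im[170:250,175:270],cv2.COLOR_BGR2HSV)
m=cv2.inRange(hsv,(15,60,120),(35,255,255));c=max(cv2.findContours(m,0,2)[0],key=cv2.contourArea);r=cv2.minAreaRect(c)
for q in cv2.boxPoints(r)+[175,170]: print(q,onz(b,*q,.0375))
print(r,onz(b,r[0][0]+175,r[0][1]+170,.0375))
s=cams.camera_params('scene')
for n,q in((('top'),b),('scene',s)): print(n,proj(q,STUD+[0,0,0]))
E
```

```text
[0.5384 0.1314 0.036 ] [0.4692 0.0728 0.036 ] [0.5404 0.1309 0.    ] 0.09070640153305809 (92) yaw 0.8682071205403245
back left [0.5889 0.0779 0.036 ] 0.07346471055660737
ctr [0.5058 0.0539 0.036 ]
ctr [0.5067 0.0547 0.036 ]
ctr [0.5077 0.0534 0.    ]
ctr [0.5071 0.0585 0.036 ]
[207.966  185.6029] [0.5783 0.1066 0.0375]
[235.8548 173.5724] [0.6145 0.0297 0.0375]
[259.2026 227.6969] [ 0.4649 -0.0398  0.0375]
[231.3138 239.7274] [0.4297 0.0363 0.0375]
((58.58428192138672, 36.64991760253906), (58.945560455322266, 30.37298583984375), 66.66596221923828) [0.5213 0.033  0.0375]
top [219.2608 211.315 ]
scene [279.1846 186.9078]
```

```bash
sed -i 's/^a=0.85/a=0.865/; s/^STUD=.*/STUD=np.array([.507,.055,.056])/' h.py; python3 - <<'E'
from h import *
G=gframe(-.43); stem=np.array([.550,.098,.183]); rel(stem+G[:,2]*.071,tool_of(G)); print(G[:,2])
E
```

```text
turn deg [ 29.6889 -24.0755  -6.1741] shift [0.0386 0.0882 0.0616]
[0.3173 0.2704 0.909 ]
```

Emit:
move_arm(moves=[[29.7,-24.1,-6.2,0.02,0.04,0.0,0.0854],[29.7,-24.1,-6.2,0.03,0.07,0.02,0.0854],[29.7,-24.1,-6.2,0.039,0.088,0.04,0.0854],[29.7,-24.1,-6.2,0.039,0.088,0.06,0.0854],[29.7,-24.1,-6.2,0.039,0.088,0.06,0.0854],[29.7,-24.1,-6.2,0.039,0.088,0.06,0.0854],[29.7,-24.1,-6.2,0.039,0.088,0.06,0.0854]])

```text
clock: 1.9
position: [0.5691, 0.1299, 0.2492]
ee_rot: [0.915, 0.343, -0.199, 0.074]
ft_force: [0.2, 0.3, 0.1]
grip_width: 1.0
```

```bash
python3 - <<'E'
from h import *
ob=manip.get_obs(); print(ob['clock'],ob['position'],R.from_quat(ob['ee_rot']).as_matrix(),tool_of(gframe(-.43)))
save('wrist','w2.png')
p=cams.camera_params('wrist');np.save('w2p.npy',p,allow_pickle=True)
for r in(-.43,):
  G=gframe(r)
  for d in(.124,.171): print(d,proj(p,[.550,.098,.183]+G[:,2]*(d-.144)))
E
python3 - <<'E'
import cv2
i=cv2.imread('pics/w2.png'); cv2.imwrite('pics/w2v.png',cv2.rotate(cv2.resize(i,(768,576)),cv2.ROTATE_180))
E
```

```text
1.9 [0.5691 0.1299 0.2492] [[ 0.6862  0.6565 -0.3134]
 [ 0.5974 -0.7544 -0.2721]
 [-0.415  -0.0005 -0.9098]] [[ 0.6918  0.6486 -0.3173]
 [ 0.5896 -0.7611 -0.2704]
 [-0.4169  0.     -0.909 ]]
0.124 [248.6827 206.7003]
0.171 [247.78   233.7622]
```

View pics/w2v.png

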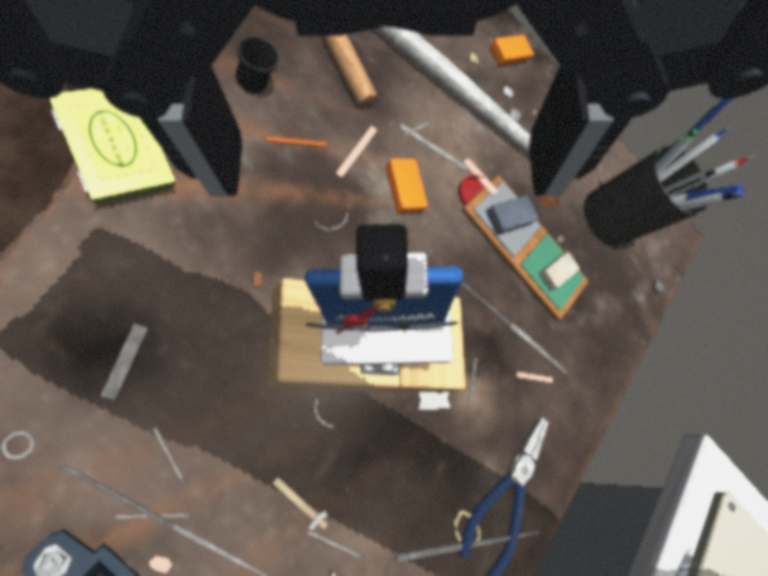

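```bash
python3 - <<'E'
from h import *
im=cv2.imread('pics/w2.png');m=(im[150:290,200:310].max(2)<45).astype('uint8')
n,l,s,c=cv2.connectedComponentsWithStats(m);print(s[1:][s[1:,4]>100]+[200,150,0,0,0])
p=np.load('w2p.npy',allow_pickle=True).item();ob=manip.get_obs();T=R.from_quat(ob['ee_rot'])
r=lambda x,y:(511.5-x/1.5,383.5-y/1.5)
G=gframe(-.43);gz=G[:,2]
def pl(u,v,d):
    o,q=ray(p,u,v);return o+q*((STUD+gz*d-o)@gz)/(q@gz)
for nm,c,d in(('topL',(357,228),.163),('topR',(405,228),.163),('top back mid',(381,226),.163),('topfront',(382,258),.163),('botfront',(382,299),.117)):
    P=pl(*r(*c),d);print(nm,P,'gauge',G.T@(P-STUD),'tool',T.inv().apply(P-ob['position']))
for nm,c in(('offc',(279,385)),('offcR',(466,388)),('bl',(281,280))):
    P=onz(p,*r(*c),.037);print(nm,P,gframe(0).T@(P-STUD))
E
python3 - <<'E'
import cv2
i=cv2.imread('pics/w2.png')[150:250,200:320]; cv2.imwrite('pics/w2c.png',cv2.convertScaleAbs(cv2.resize(cv2.rotate(i,cv2.ROTATE_180),None,fx=6,fy=6,interpolation=cv2.INTER_CUBIC),alpha=2.))
E
```

```text
[[ 241  184   33   50 1445]]
topL [0.5688 0.1134 0.1964] gauge [-0.0043  0.0187  0.163 ] tool [0.012  0.0131 0.0535]
topR [0.5547 0.1011 0.205 ] gauge [-0.0041 -0.002   0.163 ] tool [-0.0087  0.013   0.0534]
top back mid [0.5624 0.1065 0.2007] gauge [-0.0033  0.0084  0.163 ] tool [0.0017 0.014  0.0534]
topfront [0.5523 0.1174 0.2009] gauge [-0.0181  0.0077  0.163 ] tool [ 0.0012 -0.0009  0.0534]
botfront [0.5357 0.108  0.1589] gauge [-0.0218  0.0082  0.117 ] tool [ 0.0015 -0.0047  0.0994]
offc [0.5328 0.1451 0.037 ] [-0.0518  0.0781 -0.019 ]
offcR [0.4234 0.042  0.037 ] [-0.0443 -0.0721 -0.019 ]
bl [0.5849 0.0909 0.037 ] [ 0.0232  0.0826 -0.019 ]
```

View pics/w2c.png

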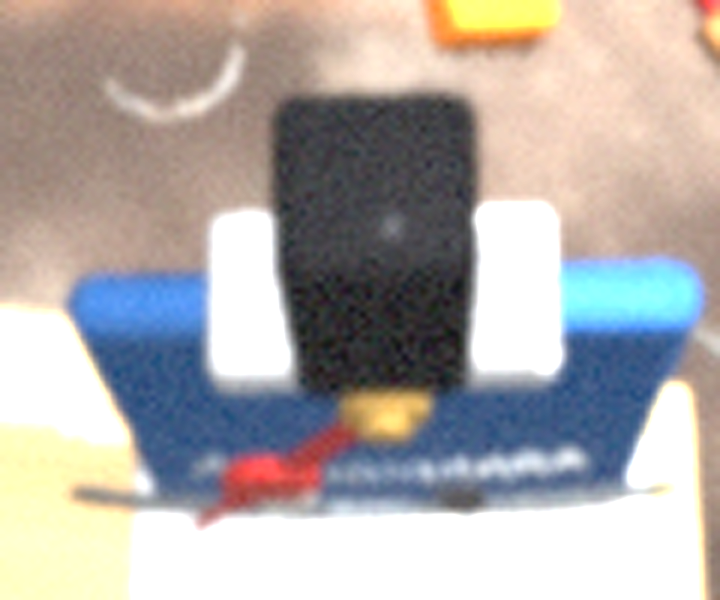

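The stem is centred between the fingers, with its top centre about 1.5 mm (tool x) and 5 mm (tool y) off and 54 mm ahead. The dial, red pointer and marks stay visible under it. Next I align, descend and look at the numbers.

Emit:
move_arm(moves=[[0,0,0,0.0015,0.005,0.02,0.0854],[0,0,0,0.0015,0.005,0.04,0.0854],[0,0,0,0.0015,0.005,0.06,0.0854],[0,0,0,0.0015,0.005,0.08,0.0854],[0,0,0,0.0015,0.005,0.093,0.0854],[0,0,0,0.0015,0.005,0.093,0.0854],[0,0,0,0.0015,0.005,0.093,0.0854]])

```text
clock: 2.65
position: [0.5441, 0.1025, 0.1656]
ee_rot: [0.915, 0.343, -0.199, 0.073]
ft_force: [-0.0, 0.5, -0.2]
grip_width: 0.999
```

```bash
python3 - <<'E'
from h import *
ob=manip.get_obs(); print(ob['position'],ob['ft_force'])
T=R.from_quat(ob['ee_rot']);p0=np.array([.5691,.1299,.2492]);print(T.inv().apply(ob['position']-p0))
save('wrist','w3.png');i=cv2.imread('pics/w3.png');cv2.imwrite('pics/w3v.png',cv2.rotate(cv2.resize(i,(768,576)),cv2.ROTATE_180))
E
```

```text
[0.5441 0.1025 0.1656] [-0.0018  0.4521 -0.2294]
[0.001  0.0044 0.0914]
```

View pics/w3v.png

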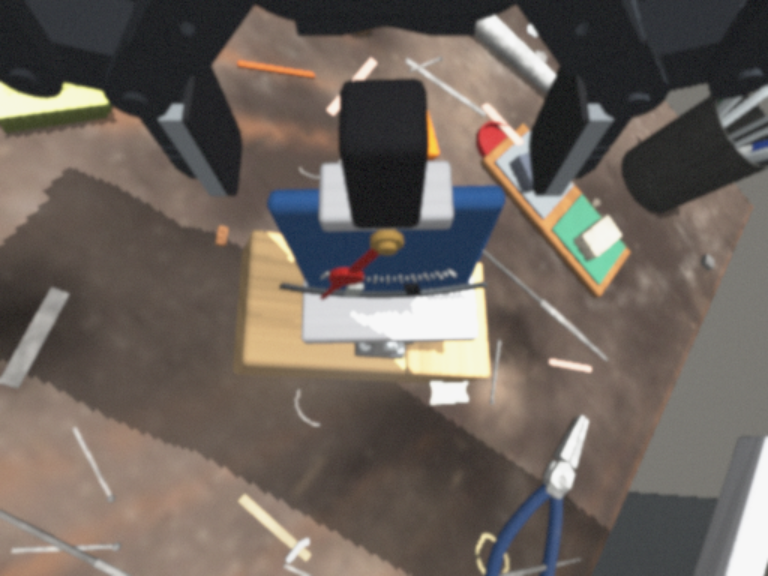

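The stem sits squarely between the pads, and the shoulder is about 10 mm past the TCP. I'll go 4 mm deeper and close.

Emit:
move_arm(moves=[[0,0,0,0,0,0.004,0.0854],[0,0,0,0,0,0.004,0.04],[0,0,0,0,0,0.004,0.028],[0,0,0,0,0,0.004,0.028],[0,0,0,0,0,0.004,0.018],[0,0,0,0,0,0.004,0.018],[0,0,0,0,0,0.004,0.018],[0,0,0,0,0,0.004,0.018],[0,0,0,0,0,0.004,0.018]], grip_force=40)

```text
clock: 3.6
position: [0.5435, 0.1004, 0.1625]
ee_rot: [0.915, 0.342, -0.199, 0.074]
ft_force: [0.9, 0.7, 12.6]
grip_width: 0.253
```

```bash
python3 - <<'E'
from h import *
ob=manip.get_obs(); print(ob['position'],ob['ft_force'],ob['torque'],ob['grip_width']*.0854)
G=gframe(-.43);T=R.from_quat(ob['ee_rot']); M=T.as_matrix(); print(M)
print('stud in tool',T.inv().apply(STUD-ob['position']),'expected L', .140-.019, 'roll from tool',-np.arctan2(-M[2,0],-M[2,2]))
for d in(6,12):
    P=np.array([0,0,.121]); 
    for s in(1,-1): Q=R.from_rotvec([0,np.radians(s*d),0]); print(s*d,P-Q.apply(P),(T*Q).as_matrix()[:,2])
E
```

```text
[0.5435 0.1004 0.1625] [ 0.9195  0.6677 12.5634] [-0.5887  0.5821 -0.0492] 0.02162183056804879
[[ 0.6866  0.6562 -0.3129]
 [ 0.5976 -0.7546 -0.2712]
 [-0.4141 -0.0008 -0.9102]]
stud in tool [-0.0081  0.0104  0.1207] expected L 0.12100000000000001 roll from tool -0.42694948548170547
6 [-0.0126  0.      0.0007] [-0.2395 -0.2072 -0.9485]
-6 [0.0126 0.     0.0007] [-0.383  -0.3322 -0.862 ]
12 [-0.0252  0.      0.0026] [-0.1633 -0.141  -0.9764]
-12 [0.0252 0.     0.0026] [-0.4489 -0.3895 -0.8042]
```

Gripped: opening 21.6 mm, pressing about 12.6 N. Now a first small rocking step of 4° about the stud, watching the force.

Emit:
move_arm(moves=[[0,1,0,-0.0021,0,0.0,0.018],[0,2,0,-0.0042,0,0.0001,0.018],[0,3,0,-0.0063,0,0.0002,0.018],[0,4,0,-0.0084,0,0.0003,0.018],[0,4,0,-0.0084,0,0.0003,0.018],[0,4,0,-0.0084,0,0.0003,0.018]])

```text
clock: 4.2
position: [0.5378, 0.0954, 0.1657]
ee_rot: [0.922, 0.345, -0.166, 0.062]
ft_force: [1.9, 0.7, 10.1]
grip_width: 0.251
```

Emit:
move_arm(moves=[[0,1,0,-0.0021,0,0.0,0.018],[0,2,0,-0.0042,0,0.0001,0.018],[0,3,0,-0.0063,0,0.0002,0.018],[0,4,0,-0.0084,0,0.0003,0.018],[0,4,0,-0.0084,0,0.0003,0.018],[0,4,0,-0.0084,0,0.0003,0.018]])

```text
clock: 4.8
position: [0.5319, 0.0902, 0.1685]
ee_rot: [0.927, 0.347, -0.134, 0.05]
ft_force: [1.7, -0.3, 11.2]
grip_width: 0.25
```

Force is steady. Two degrees more, then let the pointer settle and look.

Emit:
move_arm(moves=[[0,1,0,-0.0021,0,0.0,0.018],[0,2,0,-0.0042,0,0.0001,0.018],[0,2,0,-0.0042,0,0.0001,0.018],[0,2,0,-0.0042,0,0.0001,0.018],[0,2,0,-0.0042,0,0.0001,0.018],[0,2,0,-0.0042,0,0.0001,0.018],[0,2,0,-0.0042,0,0.0001,0.018],[0,2,0,-0.0042,0,0.0001,0.018],[0,2,0,-0.0042,0,0.0001,0.018],[0,2,0,-0.0042,0,0.0001,0.018]])

```text
clock: 5.8
position: [0.529, 0.0876, 0.1696]
ee_rot: [0.929, 0.348, -0.117, 0.043]
ft_force: [1.3, 1.1, 12.6]
grip_width: 0.255
```

```bash
python3 - <<'E'
from h import *
save('wrist','w4.png');np.save('w4p.npy',cams.camera_params('wrist'),allow_pickle=True);ob=manip.get_obs();print(ob['position'],ob['ft_force'])
i=cv2.rotate(cv2.imread('pics/w4.png'),cv2.ROTATE_180);cv2.imwrite('pics/w4v.png',cv2.resize(i[120:250,150:350],None,fx=4,fy=4,interpolation=cv2.INTER_CUBIC))
E
```

```text
[0.529  0.0876 0.1697] [ 1.0677  0.5993 12.1877]
```

View pics/w4v.png

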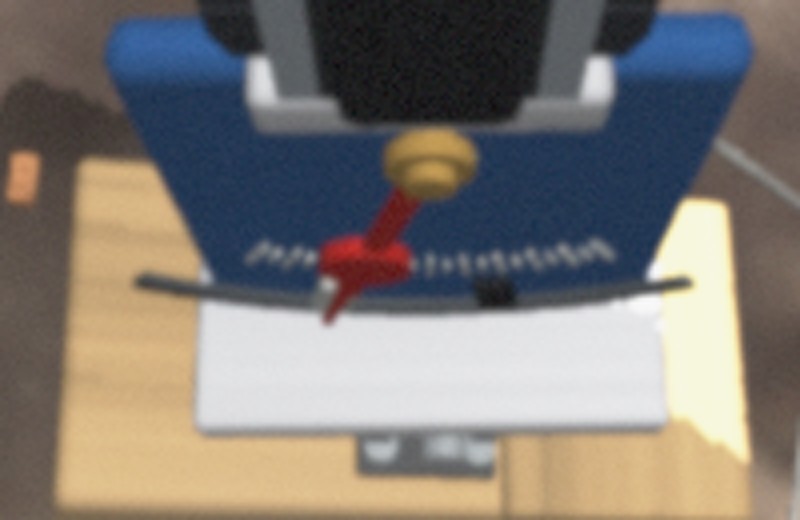

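The pointer tip at view (328,320) covers most of the white mark. The mark's left edge shows at about 317–330 and the black mark is at (495,290). By lateral offset the pointer is at about 0.25 and the white mark at about 0.233, so I'll turn 1° more and ease the push slightly.

Emit:
move_arm(moves=[[0,0.5,0,-0.001,0,-0.0002,0.018],[0,1,0,-0.0021,0,-0.0004,0.018],[0,1,0,-0.0021,0,-0.0004,0.018],[0,1,0,-0.0021,0,-0.0004,0.018]])

```text
clock: 6.25
position: [0.5274, 0.0863, 0.1703]
ee_rot: [0.93, 0.348, -0.109, 0.04]
ft_force: [1.2, 1.2, 8.8]
grip_width: 0.249
```

Emit:
move_arm(moves=[[0,0,0,0,0,-0.0003,0.018],[0,0,0,0,0,-0.0003,0.018],[0,0,0,0,0,-0.0003,0.018],[0,0,0,0,0,-0.0003,0.018],[0,0,0,0,0,-0.0003,0.018],[0,0,0,0,0,-0.0003,0.018],[0,0,0,0,0,-0.0003,0.018],[0,0,0,0,0,-0.0003,0.018],[0,0,0,0,0,-0.0003,0.018],[0,0,0,0,0,-0.0003,0.018]])

```text
clock: 7.25
position: [0.5274, 0.0863, 0.1703]
ee_rot: [0.93, 0.348, -0.11, 0.041]
ft_force: [1.3, -0.2, 7.3]
grip_width: 0.255
```

```bash
python3 - <<'E'
from h import *
ims=[cams.camera('wrist').astype(float) for _ in range(6)]; im=np.mean(ims,0).astype('uint8')[...,::-1]; print(manip.get_obs()['ft_force'], np.abs(ims[0]-ims[-1]).mean())
i=cv2.rotate(im,cv2.ROTATE_180)[120:250,150:350]; cv2.imwrite('pics/w5v.png',cv2.resize(i,None,fx=4,fy=4,interpolation=cv2.INTER_CUBIC))
c=i[55:90,65:140]; cv2.imwrite('pics/w5c.png',cv2.resize(c,None,fx=10,fy=10,interpolation=cv2.INTER_CUBIC))
E
```

```text
[1.6717 1.2504 7.4457] 2.0336490207248263
```

View pics/w5c.png

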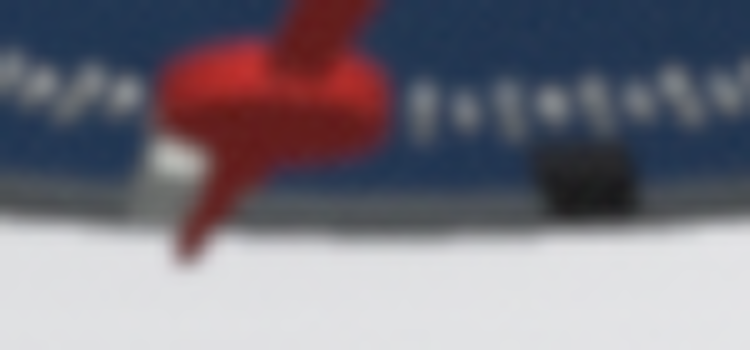

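The settled pointer tip is at crop (185,255), over the white mark, which spans about x 140–240. Pointer and mark both come out at about 0.235–0.24 rad in the gauge, and the force is steady at about 7.4 N downward. I'm handing in.

```bash
python3 -c "
from workcell import manip
o=manip.get_obs();print(o['clock'],o['ft_force'],o['grip_width']);print(manip.hand_in())"
```

```text
7.55 [1.67174185 1.2504044  7.44566646] 0.2560803647381525
the job is handed in; nothing more can be done
None
```

The gauge's pointer is settled on the white mark, and I handed the job in at 7.55 s with the arm still holding the gauge on its stud. The white stone lies on the green pad, so white was the target.

- **Move:** I gripped the stem with 40 N, jaws along the gauge's y. I then rocked it about 11° on the stud in small steps. The downward force stayed between 7 and 13 N throughout, so nothing suggests it lifted.
- **Pointer check:** in the last wrist pictures the pointer was still and lay over the white mark. I put the pointer at about 0.235 rad and the mark at about 0.236–0.24 rad, and the mark's half-width is about 0.047 rad. The pointer hides part of the mark, so its centre comes from its left edge and the black mark's position.
- **Hold check:** the opening was 21.8 mm on the 22 mm stem, with a steady downward push of about 7.4 N.
- **Disagreements:** early estimates of the dial ring angle ran from 0.01 to 0.06 rad, and the close view settled on about 0.035. My first estimate of the stud position was about 15 mm off; I corrected it before gripping.

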